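# Put the dissecting spatula and scissors back in the instrument tray

## Task

Put the two dissecting tools that lie on the bench back in the grey instrument tray. Lay the spatula flat in the empty long compartment between the forceps and the scalpel handle, its wooden handle at the same end as theirs (away from the cross compartment), and lay the scissors flat in the cross compartment, either way round. Set them down, do not drop them, and leave everything else where it is.

Things in the scene. Friction and masses are not known exactly. Their poses are not given: they have to be found in the camera images.
- tray: grey moulded instrument tray, fixed, 278 x 154 x 16 mm; floor 4 mm thick, walls 4 mm thick, 12 mm above the floor. Origin: centre of underside; x along its length, away from robot. Three long compartments (204 x 46 mm inside, along x, 50 mm apart in y) at its -x end, one cross compartment (62 in x, 146 in y) at +x. Long partitions are cut away for 80 mm at mid-length for fingers
- long_place (a point): centre of the middle long compartment, the empty one, on its floor (4 mm above the bench; at x = -33 mm, y = 0 in the tray's frame); axes as the tray's
- cross_place (a point): centre of the cross compartment, empty, on its floor (4 mm above the bench; at x = +104 mm, y = 0 in the tray's frame); axes as the tray's; the compartment's long side runs along y
- spatula: lab spatula 180 mm long, about 70 g, flat on the bench: wooden handle 92 long, 18 wide, 14 mm thick; steel ferrule; round-ended flat blade 80 x 20 x 2 mm at mid-thickness of the handle. Origin: underside of the handle near the balance point, a good place to grip across the 18 mm. x points to the blade tip (tip at +100, butt at -80, handle -80 to +12 mm), z up
- spatula_tip (a point): blade tip of the spatula, 7 mm above its underside
- spatula_butt (a point): butt end of the spatula's handle, 7 mm above its underside
- spatula_mid (a point): middle of the spatula's length (10 mm from its origin towards the tip), 7 mm above its underside
- scissors: closed dissecting scissors (rigid), steel blades, black plastic rings and shanks, 125 mm long, 51 wide over the finger rings, 7 thick, about 60 g, flat on the bench. Origin: underside of the joined shanks, near the balance point, the place to grip: from x = -22 to +12 mm they form a bar 14 mm wide in y, from 0.5 to 6.5 mm high. x points to the tips (at +66; ring ends at -58, rings begin at -23, pivot at +18 mm), z up
- scissors_tip (a point): points of the scissors, 3.5 mm above the underside
- scissors_butt (a point): ring end of the scissors, on the middle line, 3.5 mm above the underside
- scissors_mid (a point): middle of the scissors' length (4 mm from the origin towards the tips), 3.5 mm above the underside
- forceps: steel forceps 150 mm long, 15 mm wide, 8 mm high, lying loose in one of the outer long compartments of the tray (centre line 50 mm to one side of the middle one), closed end towards the tray's -x end; leave it. Origin: its middle, underside
- scalpel_handle: flat steel scalpel handle without blade, 145 mm long, 10 mm wide, 5 mm high, lying loose in the other outer long compartment, grip end towards the tray's -x end; leave it. Origin: its middle, underside
- pan: dissecting pan of bare metal with black wax in it, 262 x 184 mm over the rim, 35 mm high, fixed to the bench on the other side of the tools from the tray. Origin: centre of its underside
- petri_dish: closed glass Petri dish, 93 mm across, 15 mm high, loose on the bench beyond the tools (fixed tube racks 121 mm high stand behind it at the far edge); leave it. Origin: centre of its underside
- flask: conical glass flask, 82 mm across the foot, 141 mm high, loose, at the far edge of the work area; leave it upright. Origin: centre of its underside
- screw_cap: blue plastic screw cap, 35 mm across, 14 mm high, loose on the bench, far right, in front of the yellow rack; leave it. Origin: centre of its underside
There are look-alikes about, which are no part of the job. Several things look just like the spatula: the one meant starts farthest to the robot's right. Several things look just like the scissors: the one meant starts farthest to the robot's right.

How it is judged:
At the end, for the whole second after the job is handed in: Spatula flat on the middle long compartment's floor (within 20 mm of its centre, 0.25 rad of its line, both ends down), tip to the cross compartment; scissors flat on the cross compartment's floor (20 mm, 0.4 rad, both ends down); both at rest; the other loose things within 20 mm of their start (x of spatula_mid in the frame of long_place between -0.02 and 0.02 m and y of spatula_mid in the frame of long_place between -0.02 and 0.02 m and angle between the x axis of spatula and the x axis of tray, either way round below 0.25 rad and angle between spatula's own y axis and vertical between 1.37 and 1.77 rad and z of each of spatula_tip, spatula_butt in the frame of long_place below 0.0105 m and linear speed of each of spatula, scissors below 0.02 m/s and x of spatula_tip in the frame of long_place above 0.05 m and x of scissors_mid in the frame of cross_place between -0.02 and 0.02 m and y of scissors_mid in the frame of cross_place between -0.02 and 0.02 m and angle between the x axis of scissors and the y axis of tray, either way round below 0.4 rad and angle between scissors's own y axis and vertical between 1.37 and 1.77 rad and z of each of scissors_tip, scissors_butt in the frame of cross_place below 0.007 m and distance of each of forceps, scalpel_handle, petri_dish, flask, screw_cap from where it was at the start of the episode below 0.02 m); the robot touches nothing.
It fails at once if the spatula is dropped: it falls freely while more than 50 mm above the bench (height (world z) of spatula above 0.05 m and contact force between spatula and anything else below 0.02 N).
It fails at once if the pair of scissors is dropped: it falls freely while more than 50 mm above the bench (height (world z) of scissors above 0.05 m and contact force between scissors and anything else below 0.02 N).
It fails at once if forceps, scalpel handle, Petri dish, flask or screw cap is pushed more than 20 mm from its place (distance of any of forceps, scalpel_handle, petri_dish, flask, screw_cap from where it was at the start of the episode above 0.02 m).
It also fails if it takes over 58 s, if anything falls off the work surface, if the arm or the gripper's body presses on something with over 40 N, if the wrist force passes 120 N, or if a joint passes its speed limit or range.

## Robot

A 6-joint arm with a two-finger parallel gripper is mounted at the origin on the work surface. World frame = base frame: x ahead of the robot, y to its left, z up, the work surface at z = 0. Lengths are in m, angles in rad, forces in N, time in s.
With the tool pointing down it reaches from about 0.325 to 0.925 m from the base axis. Payload 3.1 kg.
Tool frame: the origin (TCP) lies at the very end of the fingers, on their centre line; the grasp point (between the pads) lies 19 mm behind it (grip_point_offset is the z of the grasp point in the tool frame, in m); z points along the fingers, y is the direction in which the jaws open and shut (so a half turn about z gives the same grasp; the last joint's range is limited). The gripper opens to 85 mm and grips with 20 to 120 N. Pads are 22 mm wide; open, the fingers measure 114 mm over their backs; the gripper's body (76 mm by 85 mm) begins 54 mm behind the grasp point. The pads swing forward as they close: fully open they stand 13 mm farther back than shut.
Start: joints at [1.025, 0.217, 1.613, -0, 1.311, -0.112], TCP at [0.263, 0.567, 0.231] pointing down, gripper open.
Joint ranges: [-2.75, 2.75], [-0.78, 2.1], [0.31, 2.55], [-1.13, 4.27], [0.13, 2.63], [-2.58, 2.58]. Speed limits (rad/s): [2.79, 2.79, 3.14, 3.14, 3.14, 3.14].

## Interface

Orientations are given as [roll, pitch, yaw] about the fixed x, y, z axes, in that order (R = Rz(yaw) Ry(pitch) Rx(roll)).
In Python, from cell import goto, line_to, goto_joints, command_gripper, pause, ik, sense, grab_frame, MotionError, close_job, look_for, regions_of, grip_point_offset gives the robot as it stands. The module is installed in compiled form; this text tells all that it offers. Calls block until the motion is done:
- goto(position, orientation): joint-space move of the TCP to a pose.
- line_to(position, orientation=None, v=0.15, until_force=None): straight line of the TCP; orientation=None keeps the orientation; v is the mean speed in m/s. With until_force (N) it stops when the force on the tool has changed by that much, and returns True; else False.
- goto_joints(angles): joint-space move.
- command_gripper(opening): finger opening in m; the grip force is fixed at half the most; returns when the fingers have stopped.
- pause(seconds).
- ik(position, orientation): joint angles nearest the present ones, or None.
- sense(): the state.
- grab_frame(name): name is "scene" or "side" or "wrist"; returns a dict with "color" (400x640x3 uint8, red, green, blue), "z_map" (400x640 float32, m along the optical axis (not along the pixel's ray), 0 where there is no reading), "fovy" (degrees; the focal length in pixels is half the picture's height over the tangent of half this angle, whatever the lens; pixels are square), "cx", "cy" (the principal point, pixels), "eye" and "orientation" of the camera in the world. Camera axes: x right, y down, z forward; pixel columns grow to the right and rows downward; lengths in m; the calibration is good to about 2 mm. A picture is of the moment at which its call begins.
A pose or a line that the arm cannot do raises MotionError and nothing moves.
- close_job(): hands the job in, once; it reports no verdict.
Trained networks look in a picture, given as the dict that the camera call returned (one of the last four; its "shot" number tells which), for a name from the list of things; names that differ only in an ending like _2 or _b are one class to them, and where a whole thing is asked for, a point or a joint stands for the part that bears it (a point fixed in the world has none). Each returns a list of dicts, best first, with "score" (0 to 1); they miss things now and then, are a little off and sometimes report something else, mostly with a low value. They report only what shows in the picture. A call takes as long as a camera call. They do not tell look-alikes from the thing itself.
- look_for(name, picture): "rect" ([left, top, right, bottom] in pixels, round what is visible of it).
- regions_of(name, picture): "mask" (400x640 bool, what is visible of it) and "rect" ([left, top, right, bottom] in pixels, round what is visible of it).
The state is a dict: "time": time; "joints": joint angles; "dq": joint speeds; "tau": joint torques, N m; "position": TCP position; "eef_rot": TCP orientation; "contact_force": force on the tool from outside, world axes, zero at the start; "ft_torque": the same for the moment, N m; "grip_width": finger opening in m.
Only numpy, scipy, OpenCV 4.12 (cv2) and the standard library are available. Lean on these libraries where they do the work, as an engineer would, in place of code of your own. Each camera call takes 0.05 s, during which the arm holds its last target.

## Working session

There is one attempt and no reset: what is moved stays moved. The work goes in short steps, each a Python script; the robot and the scene stay as the last script left them, time stands still between calls to the robot, and variables do not carry over. Pictures are saved under pics/ and viewed, and the job is handed in when it is done.

```bash
mkdir -p pics
cat > h.py <<'E'
import numpy as np, cv2
from cell import *
from scipy.spatial.transform import Rotation as R
def save(p,name,crop=None,s=1):
    im=cv2.cvtColor(p["color"],cv2.COLOR_RGB2BGR)
    if crop: l,t,r,b=crop; im=im[t:b,l:r]
    if s!=1: im=cv2.resize(im,None,fx=s,fy=s,interpolation=cv2.INTER_CUBIC)
    cv2.imwrite("pics/"+name+".png",im)
def camR(p):
    o=np.array(p["orientation"],float)
    if o.shape==(3,3): return o
    if o.size==4: raise ValueError(o)
    return R.from_euler('xyz',o).as_matrix()
def pts(p):
    z=p["z_map"].astype(float); h,w=z.shape
    f=h/2/np.tan(np.radians(p["fovy"])/2)
    u,v=np.meshgrid(np.arange(w),np.arange(h))
    c=np.stack([(u-p["cx"])/f*z,(v-p["cy"])/f*z,z],-1)
    return c@camR(p).T+np.array(p["eye"])
E
python3 - <<'E'
from h import *
for n in ("scene","side","wrist"):
    p=grab_frame(n); save(p,n+"0"); print(n,p["shot"],p["fovy"],p["cx"],p["cy"],p["eye"],p["orientation"],p["z_map"].min(),p["z_map"].max())
    P=pts(p)
    for t in ("spatula","scissors","tray"):
        for d in regions_of(t,p)[:6]:
            q=P[d["mask"]&(p["z_map"]>0)]
            print(t,round(d["score"],2),np.round(d["rect"]),np.round(np.median(q,0),3) if len(q) else None)
print(sense())
print(grip_point_offset)
E
```

```text
scene 1 55.106488576059505 320.4372751340727 195.45685008479307 [1.04113853 0.49629418 0.7893091 ] [-2.39107152 -0.0089788   2.27352723] 0.0 3.999237
spatula 0.84 [259. 213. 318. 242.] [0.626 0.04  0.01 ]
spatula 0.65 [435. 298. 480. 365.] [0.591 0.499 0.012]
spatula 0.64 [241. 236. 276. 298.] [0.788 0.105 0.06 ]
spatula 0.57 [415. 177. 466. 206.] [0.242 0.271 0.009]
spatula 0.41 [207. 223. 247. 254.] [ 0.752 -0.05   0.015]
scissors 0.7 [300. 178. 327. 205.] [ 0.476 -0.016  0.005]
scissors 0.65 [480. 252. 525. 290.] [0.382 0.53  0.005]
tray 0.89 [186. 119. 294. 185.] [ 0.516 -0.282  0.005]
side 2 44.42048226843879 324.2523466233714 196.83126801107835 [-0.0761686  -0.6436972   0.92222523] [-2.34126869  0.01075893 -0.69045842] 0.0 3.4491746
spatula 0.98 [341. 175. 395. 205.] [0.623 0.021 0.01 ]
spatula 0.85 [237. 109. 284. 134.] [0.582 0.496 0.01 ]
spatula 0.84 [183. 194. 228. 216.] [0.249 0.267 0.009]
spatula 0.56 [378. 116. 406. 168.] [0.763 0.076 0.057]
spatula 0.17 [323. 206. 351. 242.] [ 0.472 -0.018  0.006]
scissors 0.71 [190. 133. 206. 156.] [0.381 0.534 0.006]
tray 0.6 [352. 23
[... 324 characters left out ...]
71. 237. 355. 272.] [0.376 0.526 0.005]
{'time': 0.6, 'joints': array([ 1.02479439e+00,  2.16832551e-01,  1.61341879e+00, -1.60960523e-05,
        1.31128706e+00, -1.12176729e-01]), 'dq': array([-0.00138453, -0.00102213,  0.00039849, -0.00020018,  0.00078796,
       -0.00071967]), 'tau': array([-7.18059309e-04, -3.96584630e+01, -3.04030287e+01, -2.25519539e-04,
        1.07500124e-03, -4.21472649e-06]), 'position': array([0.26269147, 0.56712449, 0.23133231]), 'eef_rot': array([3.14154048e+00, 2.15329869e-05, 2.70777158e+00]), 'contact_force': array([ 0.25681748, -0.03335075,  0.33390157]), 'ft_torque': array([-0.01885146,  0.03600755, -0.03117773]), 'grip_width': 0.08498692953656457}
-0.0187
```

View pics/scene0.png

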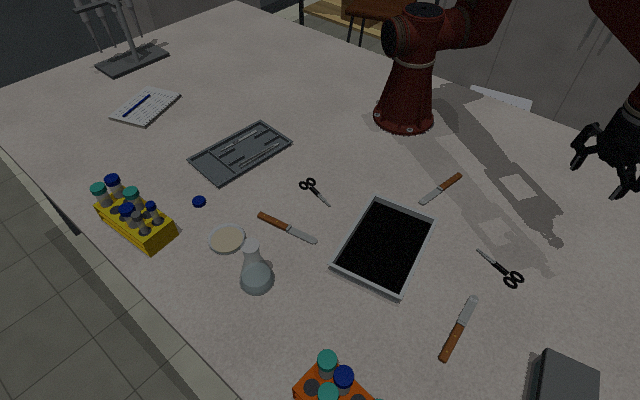

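View pics/side0.png

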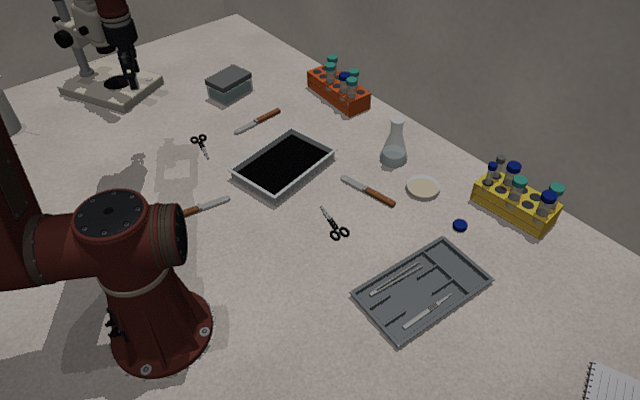

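Spatula candidates in scene: (287,228) at y=0.04, (441,190) at y=0.27 and (458,330) at y=0.50. The first is farthest right. Scissors candidates: (314,192) at y=-0.02 and (500,268) at y=0.53. Again the first is farthest right. Next I'll get a wrist view of both chosen tools and of the tray.

Run:
```python
from h import *
p=grab_frame("scene"); save(p,"crop_pick",(180,110,340,260),4)
goto([0.50,0.02,0.30],[np.pi,0,np.pi]); print(sense()["joints"],sense()["time"])
p=grab_frame("wrist"); save(p,"w1"); np.save("w1.npy",p,allow_pickle=True)
P=pts(p)
for t in ("spatula","scissors","petri_dish"):
    for d in regions_of(t,p)[:6]:
        q=P[d["mask"]&(p["z_map"]>0)]
        print(t,round(d["score"],2),np.round(d["rect"]),np.round(np.median(q,0),3))
        np.save("m_%s_%d.npy"%(t,int(d["score"]*100)),d["mask"])
goto([0.47,-0.27,0.34],[np.pi,0,np.pi]); 
p=grab_frame("wrist"); save(p,"w2"); np.save("w2.npy",p,allow_pickle=True)
P=pts(p)
for t in ("tray","forceps","scalpel_handle","screw_cap"):
    for d in regions_of(t,p)[:6]:
        q=P[d["mask"]&(p["z_map"]>0)]
        print(t,round(d["score"],2),np.round(d["rect"]),np.round(np.median(q,0),3))
        np.save("m_%s_%d.npy"%(t,int(d["score"]*100)),d["mask"])
print(sense()["time"],sense()["joints"])
```

```text
[-9.93225404e-02 -1.04143290e-01  1.82126447e+00  3.24503761e-04
  1.42467441e+00 -1.67098639e+00] 2.8
spatula 0.91 [486.   0. 513.  40.] [0.297 0.26  0.007]
spatula 0.78 [281. 225. 383. 251.] [0.622 0.039 0.008]
spatula 0.68 [593. 159. 634. 263.] [0.577 0.495 0.008]
spatula 0.23 [278. 126. 358. 164.] [ 0.473 -0.017  0.005]
scissors 0.76 [279. 125. 353. 161.] [ 0.474 -0.02   0.005]
scissors 0.57 [ 58.  55. 189. 257.] [ 0.481 -0.285  0.004]
scissors 0.53 [614.  66. 638.  82.] [0.367 0.462 0.004]
petri_dish 0.94 [255. 280. 306. 326.] [ 0.743 -0.053  0.014]
petri_dish 0.67 [277. 127. 354. 163.] [ 0.474 -0.016  0.005]
tray 0.76 [266.  86. 376. 262.] [ 0.484 -0.276  0.004]
forceps 0.54 [339. 119. 356. 204.] [ 0.463 -0.222  0.011]
scalpel_handle 0.64 [285. 114. 294. 199.] [ 0.45  -0.325  0.008]
screw_cap 0.59 [344. 277. 362. 297.] [ 0.71  -0.21   0.012]
4.3833 [-6.48840596e-01 -3.07329341e-02  1.67889294e+00  2.16176256e-04
  1.49368952e+00 -2.22160619e+00]
```

View crops.

Run:
```python
import cv2
a=cv2.imread("pics/w1.png")[95:335,240:440]; b=cv2.imread("pics/w2.png")[75:315,240:400]
cv2.imwrite("pics/w12.png",cv2.resize(cv2.hconcat([a,b]),None,fx=2.2,fy=2.2,interpolation=cv2.INTER_CUBIC))
```

```text
(no output)
```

View pics/w12.png

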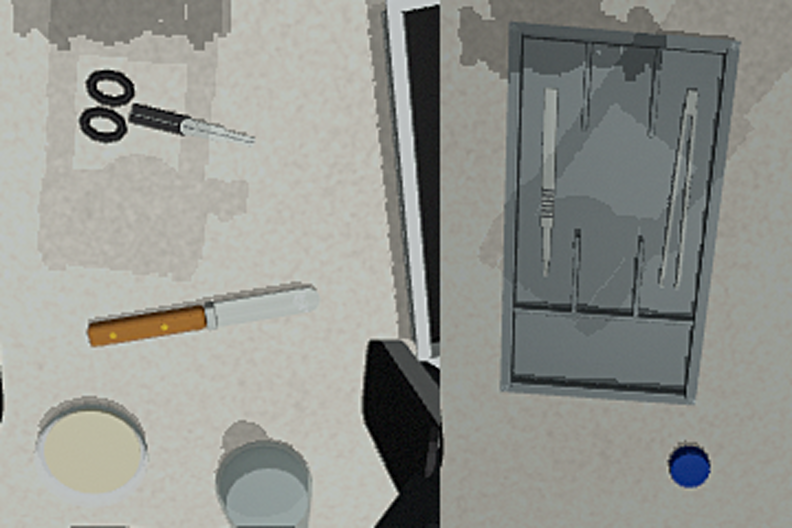

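View pics/crop_pick.png

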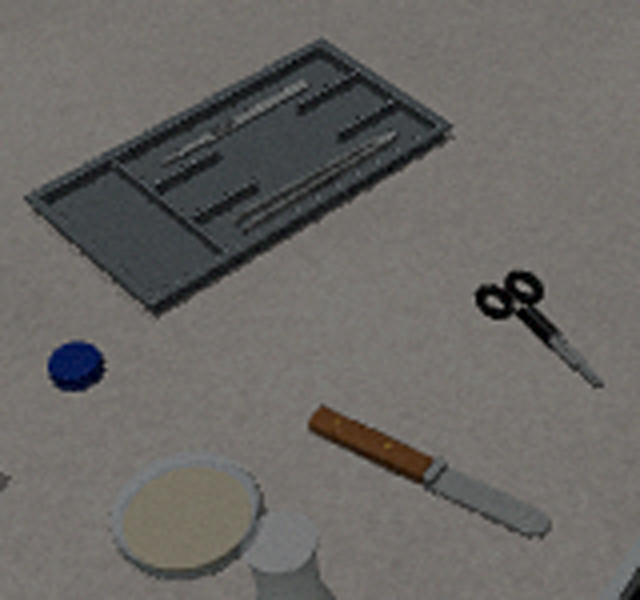

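The wrist crop shows the scissors with rings at about (285,140) and tips at (353,160). The spatula's butt is at (281,245) and its blade tip at (383,225). These are the right-hand tools I picked. The middle compartment is empty and the cross compartment is at the far (+x) end of the tray. Now I'll compute the poses.

```bash
ls m_*
python3 - <<'E'
from h import *
import glob
def ld(n): return np.load(n,allow_pickle=True).item()
def fit(P,m,zlo,zhi):
    q=P[m&(P[...,2]>zlo)&(P[...,2]<zhi)]
    r=cv2.minAreaRect((q[:,:2]*1000).astype(np.float32)); return q,r
w1=ld("w1.npy");w2=ld("w2.npy");P1=pts(w1);P2=pts(w2)
def run(n,P,zlo,zhi):
    m=np.load(glob.glob("m_%s_*.npy"%n)[-1]); q,r=fit(P,m,zlo,zhi); print(n,len(q),r,np.round(np.percentile(q[:,2],[5,50,95]),4))
    return q,r
m=np.load("m_spatula_78.npy");q,r=fit(P1,m,0.003,0.03);print("spat",len(q),r,np.percentile(q[:,2],[5,50,95]))
mm=m&(P1[...,2]>.003); c=w1["color"].astype(int); wood=mm&(c[...,0]-c[...,2]>60); print("wood",wood.sum(),cv2.minAreaRect((P1[wood][:,:2]*1000).astype(np.float32)))
m=np.load("m_scissors_76.npy");q,r=fit(P1,m,0.002,0.03);print("sci",len(q),r,np.percentile(q[:,2],[5,50,95]))
print("bench z", np.median(P1[200:215,330:380,2]))
# dark of scissors
m=np.load("m_tray_76.npy");q,r=fit(P2,m,-0.01,0.03);print("tray",len(q),r,np.percentile(q[:,2],[5,50,95]))
m=cv2.dilate(m.astype(np.uint8),np.ones((7,7)))>0
q,r=fit(P2,m,0.0125,0.03);print("rim",len(q),r)
for n in("forceps","scalpel_handle"):
    m=np.load(glob.glob("m_%s_*.npy"%n)[0]);q,r=fit(P2,m,0.0055,0.03);print(n,len(q),r,np.percentile(q[:,2],[5,50,95]))
m=np.load("m_petri_dish_94.npy");q,r=fit(P1,m,0.01,0.03);print("petri",r)
E
```

```text
m_forceps_54.npy
m_petri_dish_67.npy
m_petri_dish_94.npy
m_scalpel_handle_64.npy
m_scissors_53.npy
m_scissors_56.npy
m_scissors_76.npy
m_screw_cap_59.npy
m_spatula_23.npy
m_spatula_68.npy
m_spatula_78.npy
m_spatula_91.npy
m_tray_76.npy
spat 1175 ((622.7484130859375, 36.59986877441406), (20.926361083984375, 177.44912719726562), 9.747211456298828) [0.00558916 0.00842053 0.01387728]
wood 490 ((547.8306884765625, 22.349990844726562), (82.23594665527344, 226.60931396484375), 70.73579406738281)
sci 778 ((465.5569763183594, 8.849349975585938), (119.50370788574219, 48.347877502441406), 89.0343017578125) [0.00324372 0.00539032 0.00703133]
bench z -0.0008752692340412982
tray 15888 ((501.977294921875, -278.87127685546875), (172.67608642578125, 301.9408874511719), 85.18868255615234) [0.00172637 0.00351893 0.01566124]
rim 3417 ((498.34808349609375, -277.969482421875), (164.45248413085938, 288.5956115722656), 85.39437103271484)
forceps 237 ((466.6588439941406, -223.10877990722656), (15.095480918884277, 144.09707641601562), 83.92192077636719) [0.00773073 0.01092983 0.01234903]
scalpel_handle 441 ((463.73455810546875, -325.8153991699219), (10.23079776763916, 141.45181274414062), 86.06719970703125) [0.00655943 0.00801723 0.00953224]
petri ((746.4589233398438, -52.457489013671875), (87.32880401611328, 92.56071472167969), 74.0601577758789)
```

Run:
```python
from h import *
# refine tray from w2 first
w2=np.load("w2.npy",allow_pickle=True).item();P2=pts(w2)
m=cv2.dilate(np.load("m_tray_76.npy").astype(np.uint8),np.ones((7,7)))>0
q=P2[m&(P2[...,2]>.0125)&(P2[...,2]<.03)]
a=-4.7*np.pi/180;c=np.array([.499,-.278])
d=(q[:,:2]-c)@np.array([[np.cos(a),-np.sin(a)],[np.sin(a),np.cos(a)]])
print(np.histogram(d[:,0]*1000,np.arange(-150,152,4))); print(np.histogram(d[:,1]*1000,np.arange(-90,92,4)))
goto([0.52,-0.255,0.2],[np.pi,0,np.pi-.082]); p=grab_frame("wrist"); save(p,"w3"); np.save("w3.npy",p,allow_pickle=True)
for dd in regions_of("tray",p)[:1]: print(dd["score"],dd["rect"])
goto([0.47,-0.0,0.17],[np.pi,0,np.pi]); p=grab_frame("wrist"); save(p,"w4"); np.save("w4.npy",p,allow_pickle=True)
for t in("scissors","spatula"):
  for dd in regions_of(t,p)[:2]:
    print(t,dd["score"],dd["rect"]); np.save("m4_%s_%d.npy"%(t,int(dd["score"]*100)),dd["mask"])
print(sense()["time"])
```

```text
(array([  0, 214, 286, 181,  50,  47,  44,  47,  45,  45,  42,  44,  48,
        45,  43,  39,  47,  44,  44,  30,  28,  31,  29,  26,  29,  29,
        30,  22,  26,  26,  24,  27,  29,  27,  24,  29,  31,  24,  26,
        37,  44,  32,  31,  33,  31,  33,  33,  34,  36,  35,  34,  34,
        31,  33, 144, 102,  23,  20,  22,  23,  20,  20,  22,  21,  19,
        20,  22,  20,  22,  21,  46, 198, 169,  50,   0]), array([-150, -146, -142, -138, -134, -130, -126, -122, -118, -114, -110,
       -106, -102,  -98,  -94,  -90,  -86,  -82,  -78,  -74,  -70,  -66,
        -62,  -58,  -54,  -50,  -46,  -42,  -38,  -34,  -30,  -26,  -22,
        -18,  -14,  -10,   -6,   -2,    2,    6,   10,   14,   18,   22,
         26,   30,   34,   38,   42,   46,   50,   54,   58,   62,   66,
         70,   74,   78,   82,   86,   90,   94,   98,  102,  106,  110,
        114,  118,  122,  126,  130,  134,  138,  142,  146,  150]))
(array([  0,  24, 391, 401, 152,  31,  28,  35,  37,  33,  35,  27,  32,
        34,  36,  84, 161,  34,  32,  32,  34,  31,  36,  27,  33,  29,
        40,  32, 179,  65,  31,  37,  32,  35,  36,  32,  36,  34,  33,
        33, 161, 392, 373,   7,   0]), array([-90, -86, -82, -78, -74, -70, -66, -62, -58, -54, -50, -46, -42,
       -38, -34, -30, -26, -22, -18, -14, -10,  -6,  -2,   2,   6,  10,
        14,  18,  22,  26,  30,  34,  38,  42,  46,  50,  54,  58,  62,
        66,  70,  74,  78,  82,  86,  90]))
0.64 [216.4, 23.2, 378.9, 274.7]
scissors 0.94 [279.3, 155.8, 386.6, 204.3]
spatula 0.81 [580.4, 0.1, 613.4, 35.7]
spatula 0.66 [286.2, 284.9, 409.0, 316.3]
6.3083
```

View pics/w3.png

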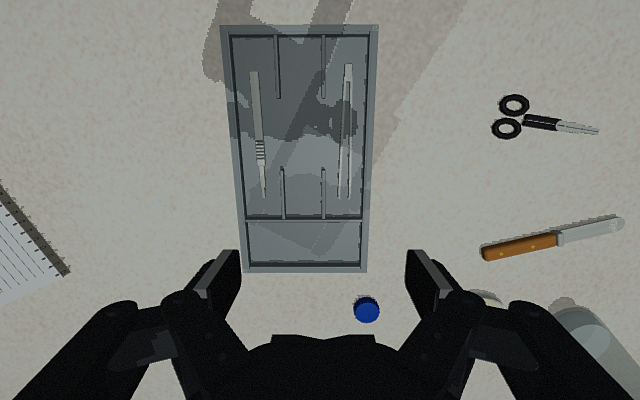

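View pics/w4.png

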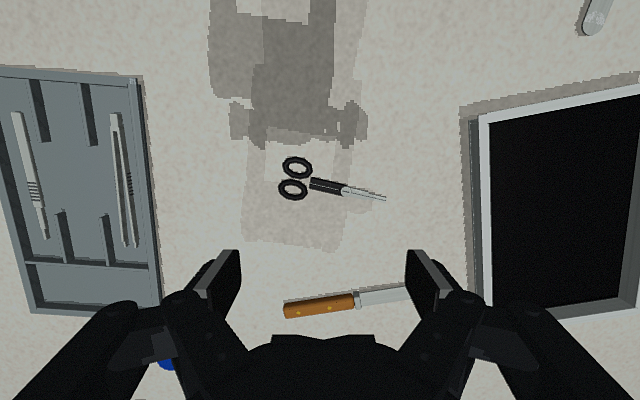

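Run:
```python
from h import *
from scipy.optimize import minimize
for wn in("w2","w3"):
    w=np.load(wn+".npy",allow_pickle=True).item();P=pts(w)
    s=(P[...,2]>.0125)&(P[...,2]<.02)&(np.abs(P[...,0]-.5)<.17)&(np.abs(P[...,1]+.278)<.11)
    X=P[s][:,:2]
    def dist(v):
        a=v[2];d=(X-v[:2])@np.array([[np.cos(a),-np.sin(a)],[np.sin(a),np.cos(a)]])
        d=np.abs(np.stack([d[:,0]-137,d[:,0]+137,d[:,0]-71,d[:,1]-75,d[:,1]+75],1)) if False else np.stack([d[:,0]-.137,d[:,0]+.137,d[:,0]-.071,d[:,1]-.075,d[:,1]+.075,d[:,1]-.025,d[:,1]+.025],1)
        return np.minimum(np.abs(d).min(1),.01).mean()
    r=minimize(dist,[.498,-.278,-.082],method="Nelder-Mead",options=dict(initial_simplex=[[.498,-.278,-.082],[.503,-.278,-.082],[.498,-.273,-.082],[.498,-.278,-.06]]));print(wn,r.x,r.fun,len(X))
w=np.load("w4.npy",allow_pickle=True).item();P=pts(w)
m=np.load("m4_scissors_94.npy"); 
k=m&(P[...,2]>.0015)
X=P[k][:,:2]; mu,ev=cv2.PCACompute(X,None); print("pca",mu,ev[0],np.arctan2(ev[0,1],ev[0,0]))
def fr(a):
    d=np.array([np.cos(a),np.sin(a)]);n=np.array([-d[1],d[0]]);return d,n
# axis from symmetric widths: bin along PCA axis, mid of n-extents
v=ev[0]*np.sign(ev[0,1]); a=np.arctan2(v[1],v[0])
for it in range(3):
    d,n=fr(a); t=X@d; o=X@n; lo=t.min();c=[]
    for b in np.arange(lo+.004,t.max()-.004,.006):
        g=(t>=b)&(t<b+.006)
        if g.sum()>4: c.append((b+.003,(o[g].max()+o[g].min())/2,o[g].max()-o[g].min()))
    c=np.array(c); f=np.polyfit(c[:,0],c[:,1],1); a+=np.arctan(f[0])
print("yaw",a,"\n",np.round(c-[lo,f[1],0],4)); d,n=fr(a); t=X@d;o=X@n
mid=(t.min()+t.max())/2; print("len",np.ptp(t)); oo=np.median(c[:,1]) 
d2,n2=d,n
# shank offset near middle
g=(t>t.min()+.036)&(t<t.min()+.07); ob=(o[g].min()+o[g].max())/2; rg=t<t.min()+.03; og=(o[rg].min()+o[rg].max())/2
print("off bar",ob,"rings",og,"tip",o[t>t.max()-.01].mean()); 
org=d*(t.min()+.058)+n*ob; print("origin by butt",org,"by tip",d*(t.max()-.066)+n*ob)
```

```text
w2 [ 0.49741188 -0.27794116 -0.07903273] 0.002480084825126079 3417
w3 [ 0.49721333 -0.27771754 -0.08003408] 0.0024298745597882026 7505
pca [[ 0.47052479 -0.00516066]] [0.24285138 0.97006351] 1.3254921813777392
yaw 1.3054790805538306 
 [[ 0.007  -0.002   0.0459]
 [ 0.013  -0.0025  0.0494]
 [ 0.019  -0.0025  0.0499]
 [ 0.025  -0.0028  0.0477]
 [ 0.031   0.0233  0.0939]
 [ 0.037  -0.0065  0.0227]
 [ 0.043  -0.0018  0.0138]
 [ 0.049  -0.0014  0.0132]
 [ 0.055  -0.0014  0.0136]
 [ 0.061  -0.0012  0.0136]
 [ 0.067  -0.0009  0.0135]
 [ 0.073  -0.0007  0.0129]
 [ 0.079  -0.001   0.0122]
 [ 0.085  -0.0004  0.01  ]
 [ 0.091  -0.0002  0.0102]
 [ 0.097  -0.0002  0.0105]
 [ 0.103   0.0006  0.0092]
 [ 0.109   0.0003  0.007 ]
 [ 0.115   0.0006  0.0062]
 [ 0.121   0.0006  0.0065]]
len 0.12382667226515649
off bar -0.455951374113016 rings -0.4570593933128201 tip -0.45380870863240097
origin by butt [0.47451081 0.00745952] by tip [0.47446536 0.00729225]
```

```bash
cat > c.py <<'E'
import numpy as np
T=np.array([.4973,-.2778]);TY=-.0795
def tray(x,y):
    c,s=np.cos(TY),np.sin(TY); return T+np.array([c*x-s*y,s*x+c*y])
SC=np.array([.4745,.0075]);SY=1.33
E
python3 - <<'E'
from h import *; from c import *
o=[np.pi,0,SY]
goto([*SC,.09],o); command_gripper(.034)
p=grab_frame("wrist"); save(p,"w5")
line_to([*SC,.02],v=.15); print(line_to([*SC,.001],v=.05,until_force=10),sense()["position"],sense()["contact_force"])
command_gripper(.0); s=sense(); print(s["grip_width"],s["position"],s["contact_force"])
line_to([*SC,.04],v=.1); pause(.1); s=sense(); print(s["grip_width"],s["contact_force"],s["time"])
for n in("scene","wrist"): save(grab_frame(n),n+"6")
E
```

```text
False [0.47417346 0.0075302  0.00068682] [0.83415585 0.51520944 0.77306507]
0.011183158402053028 [0.47491453 0.00743756 0.0014294 ] [-0.74612566 -0.35166036  2.36041793]
0.011405822192969376 [ 0.47874064 -0.14259986 -0.32421076] 10.6333
```

```bash
python3 -c "
import cv2
a=cv2.imread('pics/wrist6.png')[100:400,150:500];b=cv2.imread('pics/scene6.png')[100:250,200:375]
cv2.imwrite('pics/v6.png',cv2.hconcat([a,cv2.resize(b,(350,300))]))"
```

```text
(no output)
```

View pics/v6.png

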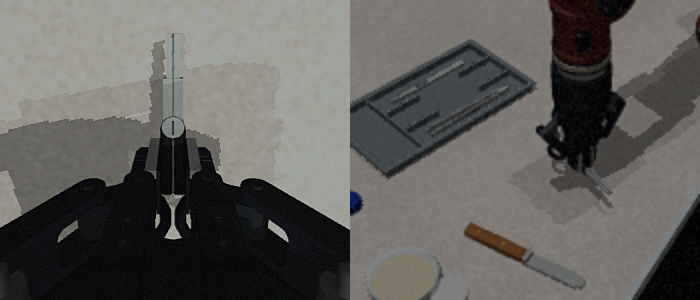

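Run:
```python
from h import *; from c import *
t=tray(.104,-.004); o=[np.pi,0,TY+np.pi/2]
line_to([*t,.045],o,v=.15); pause(.2)
p=grab_frame("wrist"); save(p,"w7"); save(grab_frame("scene"),"s7",(150,80,340,222),4)
s=sense(); print(t,s["position"],s["grip_width"],s["time"])
```

```text
[ 0.60065385 -0.29004666] [ 0.60066703 -0.28987091  0.04508365] 0.01120489376536825 13.3417
```

View pics/w7.png

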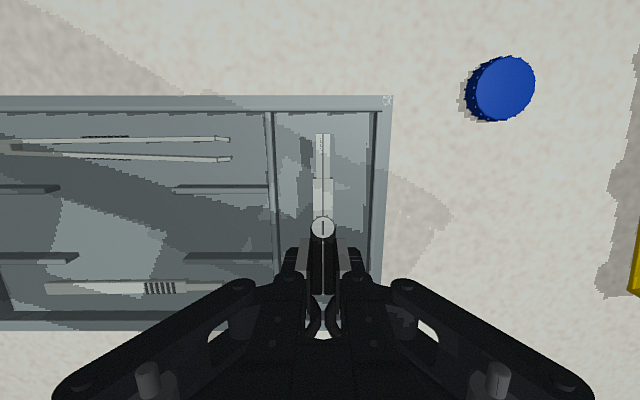

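View pics/s7.png

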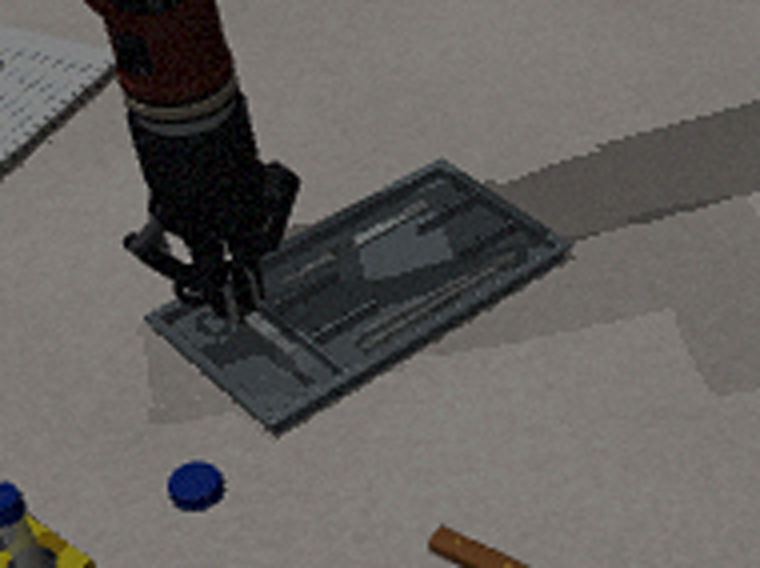

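Scissors are held level. Their axis is at col 322, midway between the divider (271) and the end wall (373). Lowering and releasing.

Run:
```python
from h import *; from c import *
t=tray(.104,-.004)
line_to([*t,.015],v=.1); print(line_to([*t,.005],v=.03,until_force=4),sense()["position"],sense()["contact_force"])
command_gripper(.023); s=sense(); print(s["grip_width"],s["contact_force"])
line_to([*t,.06],v=.12); print(sense()["time"])
u=tray(.06,0)
goto([*u,.2],[np.pi,0,np.pi+TY])
p=grab_frame("wrist"); save(p,"w8",(120,0,480,320),2); P=pts(p)
for n in("scissors","forceps","scalpel_handle"):
  for d in regions_of(n,p)[:2]:
    q=P[d["mask"]&(P[...,2]>.002)&(P[...,2]<.03)]; print(n,d["score"],d["rect"],np.round(np.median(q,0),4),cv2.minAreaRect((q[:,:2]*1000).astype(np.float32)))
print(sense()["time"])
```

```text
True [ 0.60110981 -0.29032897  0.00544824] [-0.97620302  0.71515001  3.86416587]
0.022943942811013477 [1.04358942 0.09923523 1.64694324]
15.0667
scissors 0.6 [272.6, 195.9, 375.1, 233.5] [ 0.6011 -0.3128  0.0092] ((592.4620971679688, -288.89398193359375), (51.93123245239258, 123.23368835449219), 8.527631759643555)
forceps 0.95 [358.5, 19.3, 377.9, 171.3] [ 0.4585 -0.2221  0.0106] ((469.99078369140625, -222.4130096435547), (17.85091781616211, 151.85092163085938), 84.32366943359375)
scalpel_handle 0.85 [270.8, 32.4, 284.4, 168.0] [ 0.4518 -0.3247  0.0081] ((464.2242736816406, -325.5738220214844), (9.949297904968262, 141.88890075683594), 86.3914794921875)
scalpel_handle 0.5 [504.7, 191.5, 640.0, 236.5] [0.6232 0.0243 0.0102] ((625.0399169921875, 28.339508056640625), (21.251474380493164, 164.3313446044922), 10.690648078918457)
16.6917
```

View pics/w8.png

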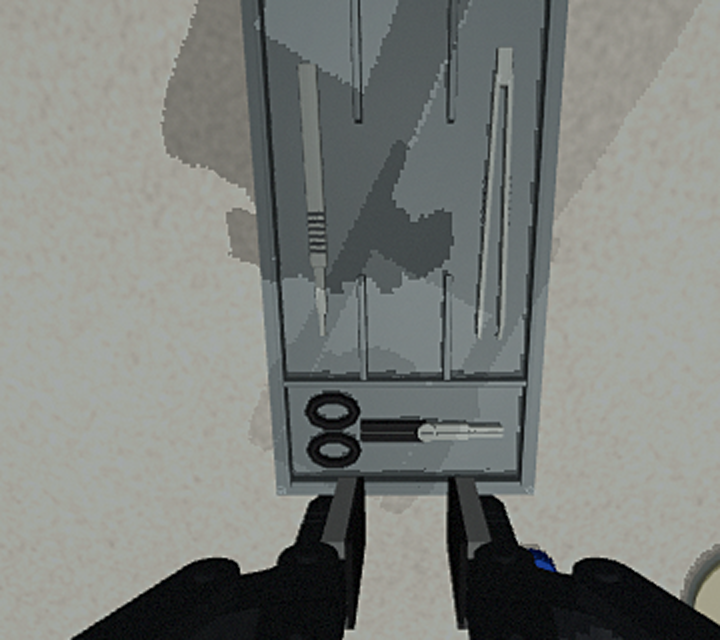

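Scissors lie flat in the cross compartment (crop (300-505, 390-470)), and the forceps and scalpel handle are undisturbed. Now the spatula.

Run:
```python
from h import *; from c import *
t=np.array([.6244,.0267])
goto([*t,.15],[np.pi,0,1.741]); command_gripper(.04)
p=grab_frame("wrist"); save(p,"w9"); P=pts(p)
for d in regions_of("spatula",p)[:2]:
    q=P[d["mask"]&(P[...,2]>.004)&(P[...,2]<.03)]; print(d["score"],d["rect"],cv2.minAreaRect((q[:,:2]*1000).astype(np.float32)))
print(sense()["time"])
```

```text
0.71 [313.6, 86.5, 330.7, 259.4] ((622.7401733398438, 37.37702178955078), (19.758493423461914, 177.6519317626953), 10.21450138092041)
18.7083
```

View pics/w9.png

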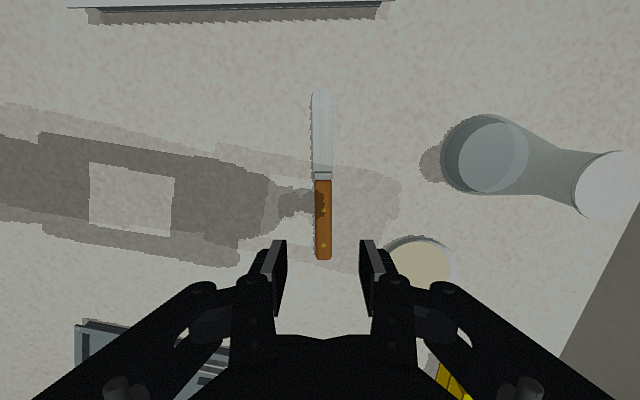

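Spatula sits between the open fingers, tip at (321,90) and butt at (323,259), with the flask and dish clear of the fingers. Grasping.

Run:
```python
from h import *; from c import *
t=np.array([.6245,.0272]); o=[np.pi,0,1.746]
line_to([*t,.03],o,v=.2); print(line_to([*t,.002],v=.06,until_force=10),sense()["position"])
command_gripper(0); s=sense(); print(s["grip_width"],s["position"],s["contact_force"])
line_to([*t,.045],v=.12); s=sense(); print(s["grip_width"],s["contact_force"],s["time"])
g=tray(-.043,0); m=(t+g)/2
line_to([*m,.045],[np.pi,0,.8],v=.12)
line_to([*g,.045],[np.pi,0,TY],v=.12); pause(.2)
p=grab_frame("wrist"); save(p,"w10"); save(grab_frame("side"),"s10",(330,210,510,350),4)
s=sense(); print(g,s["position"],s["eef_rot"],s["grip_width"],s["time"])
```

```text
False [0.62416644 0.02720153 0.00150658]
0.016176765132394598 [0.62514306 0.02718335 0.00263429] [0.31418576 0.60958402 1.27864313]
0.016246146962740543 [-0.10261813 -0.04772051 -0.97648789] 20.9083
[ 0.45443581 -0.2743851 ] [ 0.45457958 -0.27412127  0.04500512] [-3.14157025e+00 -1.18336080e-05 -7.89508981e-02] 0.01617367139519885 24.3917
```

View pics/w10.png

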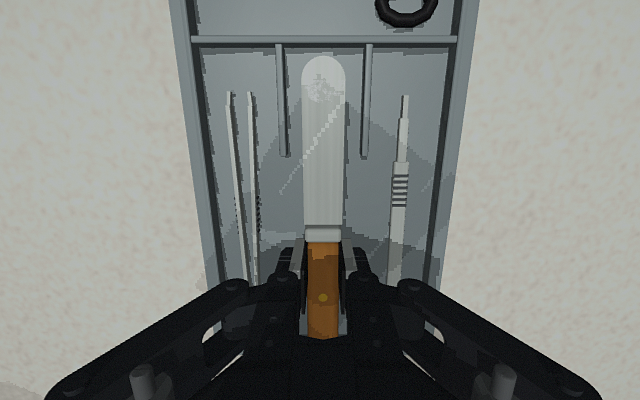

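View pics/s10.png

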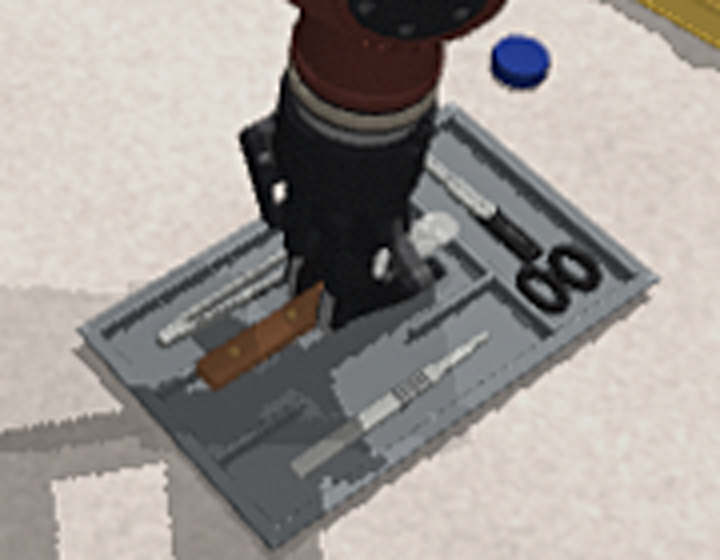

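Spatula is centred (col 323) between the partitions (281 and 367), with the handle at the -x end. Lowering.

Run:
```python
from h import *; from c import *
g=tray(-.043,0)
line_to([*g,.016],v=.1); print(line_to([*g,.0055],v=.03,until_force=4),sense()["position"],sense()["contact_force"])
command_gripper(.027); s=sense(); print(s["grip_width"],s["contact_force"])
line_to([*g,.08],v=.12); 
goto([*tray(-.02,0),.24],[np.pi,0,np.pi+TY]); pause(.3)
p=grab_frame("wrist"); save(p,"w11",(160,0,480,240),2.5); P=pts(p)
c,s_=np.cos(TY),np.sin(TY)
for n in("spatula","scissors","forceps","scalpel_handle"):
  for d in regions_of(n,p)[:2]:
    q=P[d["mask"]&(P[...,2]>.006)&(P[...,2]<.03)]
    if len(q)<20: continue
    r=cv2.minAreaRect((q[:,:2]*1000).astype(np.float32)); e=np.array(r[0])/1000-T
    print(n,round(d["score"],2),d["rect"],"tray xy",np.round([c*e[0]+s_*e[1],-s_*e[0]+c*e[1]],4),r[1:],np.round(np.percentile(q[:,2],[2,50,98]),4))
print(sense()["time"])
sd=grab_frame("side"); save(sd,"s11",(330,180,530,350),4)
save(grab_frame("scene"),"sc11")
```

```text
True [ 0.45503232 -0.2748937   0.00663478] [-0.08184543 -0.34855569  4.5967317 ]
0.026968872224545838 [ 0.41050257 -0.48419545 -0.04863517]
spatula 0.95 [317.6, 94.2, 331.4, 226.1] tray xy [-0.0333  0.0005] ((18.181068420410156, 176.9955291748047), 85.00142669677734) [0.0098 0.0158 0.0185]
spatula 0.47 [297.9, 245.7, 347.3, 269.4] tray xy [0.1043 0.    ] ((69.61734008789062, 37.58311462402344), 84.15335083007812) [0.0067 0.0091 0.011 ]
forceps 0.76 [353.1, 106.0, 368.2, 217.8] tray xy [-0.034   0.0517] ((15.331411361694336, 145.5067901611328), 84.40575408935547) [0.0065 0.0109 0.0128]
29.425
```

View pics/w11.png

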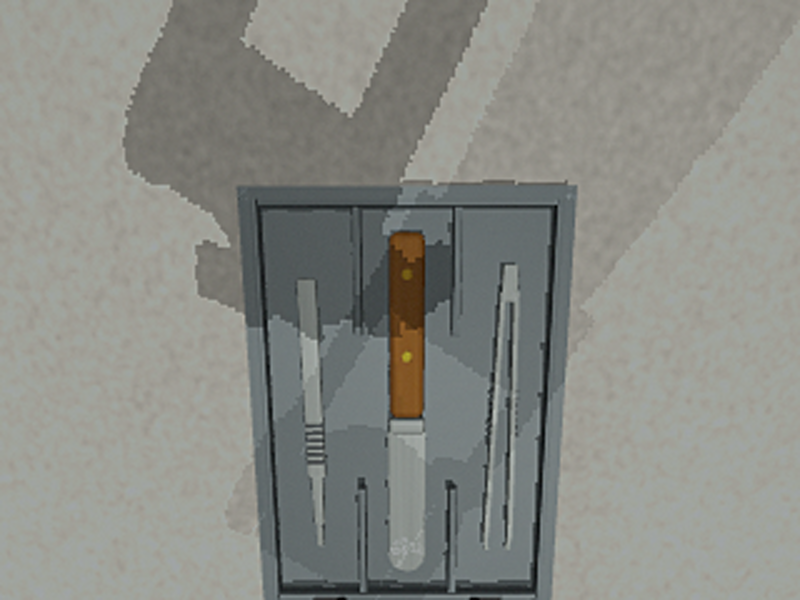

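View pics/sc11.png

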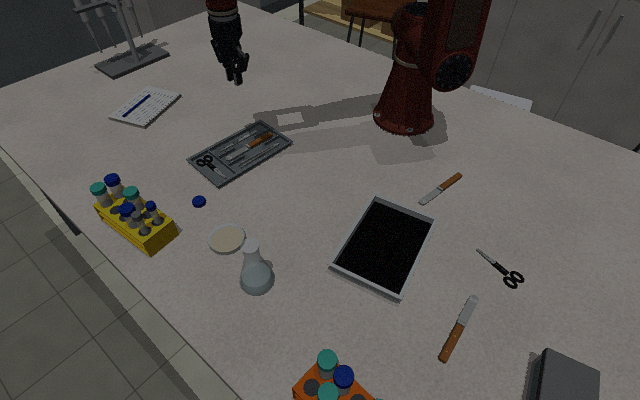

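View pics/s11.png

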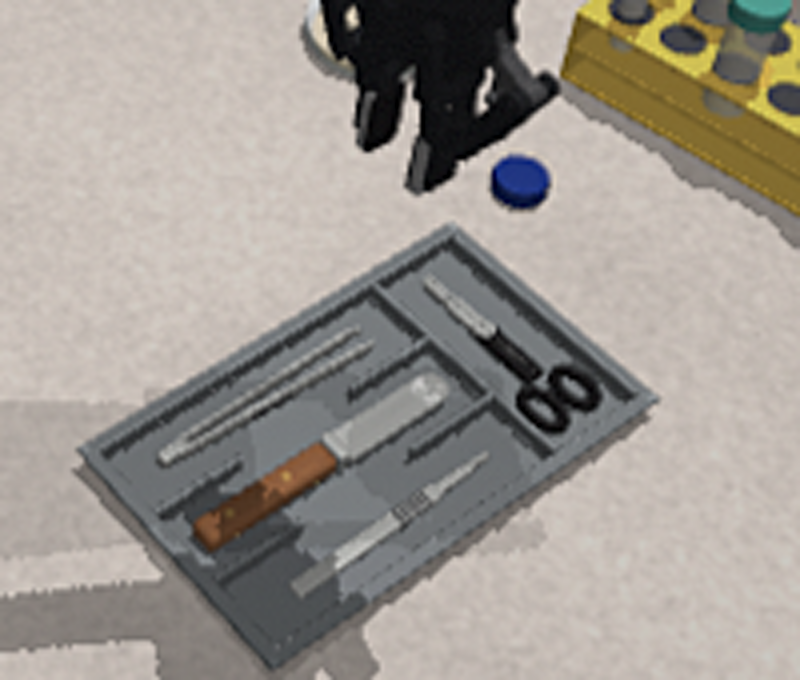

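Both tools lie flat in their compartments and everything else is where it was. Handing in.

```bash
python3 -c "
from cell import *
close_job(); print(sense()['time'])"
```

```text
the job is handed in; nothing more can be done
the job is handed in; nothing more can be done
```

I put the spatula and scissors that started farthest to the robot's right back in the tray and handed the job in at about 29.5 s. No verdict is reported.

- **Spatula:** the last wrist picture puts its centre at tray (-33.3, +0.5) mm against a target of (-33, 0). It is within about 0.01 rad of the tray's line. The blade points to the cross compartment and the top of the handle is at about 18 mm, so it lies flat.
- **Scissors:** they lie flat in the cross compartment with the tips towards the forceps side. After release I checked them against the pictures but did not make a full fit of their position. In the last picture the networks didn't report them as scissors, because the gripper partly hid them. One low-score "spatula" box there (0.47), centred at tray (104, 0) mm, was the visible part of the scissors.
- **Other things:** the forceps measured within a few mm of their start. The final pictures show the scalpel handle, Petri dish, flask and cap where they were, judged by eye. The scalpel handle measured unmoved after the scissors were placed but was not reported in the last measurement.

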